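# Close up the loaded pulley chest

## Task

Lay the rope pulley block that stands on end in the open left bay of the plywood chest down inside that bay, slide the lower cover out from under its neighbour until it is fully home over the bay, then swing the hold-down clamp onto the cover and press it down for half a second about as hard as a 1.5 kg weight would (no less than 1 kg, never more than 2.5 kg). Do not ram the cover, and leave the neighbouring cover closed and the things on and beside the chest where they are.

Things in the scene. Friction and masses are not known exactly. Their poses are not given: they have to be found in the camera images.
- chest: Fixed plywood chest 230 x 400 x 94 mm (x, y, z) on a plinth; place, yaw and height (3 to 22 mm above the bench) vary. Origin: centre of its underside; +x its far long side, +y its left end seen from the robot. Two bays, left (+y) and right (-y), a partition between, walls 94 mm high. Double track along y: the lower cover's underside runs 66 mm above the origin, the upper cover's 86 mm; strips over its edges keep the lower cover from lifting.
- bay_floor (a point): Centre of the floor of the left bay, 10 mm above the chest's underside. The bay is 184 mm (x) by 185 mm (y) inside.
- end_stop (a point): Middle of the inner face of the chest's left end wall, 190 mm to +y of the chest's origin: the lower cover is fully home when its leading edge rests against it.
- cover: Lower sliding cover: loose plywood sheet 203 (x) x 190 (y) x 8 mm, about 0.3 kg, captive in the lower track with 2 to 3 mm of play, sliding along the chest's y with light friction (under 5 N). Origin: centre of its underside; axes as the chest's. At first mostly under the upper cover; home, its origin is at y = +95 mm in the chest's frame. A plywood pull stands on its leading (+y) edge.
- cover_pull (a point): Centre of the top edge of the lower cover's upright pull: 110 mm long (x), 10 mm thick (y), 40 mm high above the sheet, 90 mm to +y of the cover's origin. The top edge is 114 mm above the chest's underside, 20 mm above the top of the upper cover. Push its -y face or pinch it from above.
- top_cover: Upper sliding cover, 203 x 195 x 8 mm, closed over the right bay, to be left closed; it slides to +y with about 3 N of friction. Origin: centre of its underside, at y = -92.5 mm in the chest's frame when closed; its +y edge is then at +5 mm. A low grip stands on its -y edge; a screwdriver and a jar rest on it.
- block: Loose pulley block, two wooden cheeks and a steel sheave: 40 (x) x 56 (y) x 120 (z) mm, about 0.35 kg, standing on end near the near wall of the left bay, thickness roughly along the chest's x, reaching 36 mm above the chest's walls. Origin: centre of its foot; z along its length. Pushed to the chest's +x near its top it topples away from the robot and fits lying along x in the bay.
- block_top (a point): Centre of the block's other end face (its top while it stands).
- clamp: Hold-down clamp: steel bar 100 x 18 x 8 mm hinged outside the chest's far wall. Origin on the hinge axis (its y, parallel to the chest's y) at x = 123, y = 100, z = 103 mm in the chest's frame; the bar runs along its own -x. Closed it lies about level, axes as the chest's; at first it stands 1.25 to 1.45 rad open, leaning slightly to the robot, held by friction. Below about 1 rad it sinks shut slowly by its own weight.
- clamp_grip (a point): Middle of the clamp's cross bar, 16 mm thick, 60 mm long along y, 95 mm from the hinge. Below the arm, 80 mm from the hinge, a rubber pad sits on a spindle set differently each time: with the pad on the cover this point is 103 to 115 mm above the chest's underside. Moving the arm takes 1 to 3 N here; once the pad meets the cover it is rigid, and a push straight down reaches the pad fully.
- screwdriver: Bystander, to be left alone: screwdriver 150 mm long, lying on the upper cover.
- jar: Bystander, to be left alone: jar 50 mm wide, 60 mm high, on the upper cover.
- spray: Bystander, to be left alone: bottle 68 mm wide, 190 mm high, beside the chest.
- oil: Bystander, to be left alone: can 66 mm wide, 130 mm high, beside the chest.
- mug: Bystander, to be left alone: mug to the right of the chest.
- spool: Bystander, to be left alone: empty cable spool 90 mm wide, 70 mm high, to the left of the chest.
Things that resemble listed ones, but are neither listed nor needed, are in the scene too. Of the things like the block, leave any that is yellow; of the rest the larger one is meant.

How it is judged:
By the outcome, as a careful person would: the job done as asked, in the order asked, and still so for the second after the job is handed in, with the robot touching nothing.
It also fails if it takes over 66 s, if anything falls off the work surface, if the arm or the gripper's body presses on something with over 40 N, if the wrist force passes 120 N, or if a joint passes its speed limit or range.

## Robot

A 6-joint arm with a two-finger parallel gripper is mounted at the origin on the work surface. World frame = base frame: x ahead of the robot, y to its left, z up, the work surface at z = 0. Lengths are in m, angles in degrees, forces in N, time in s.
With the tool pointing down it reaches from about 0.35 to 0.875 m from the base axis. Payload 4.2 kg.
Tool frame: the origin (TCP) lies at the very end of the fingers, on their centre line; the grasp point (between the pads) lies 19 mm behind it; z points along the fingers, y is the line along which they close (so a half turn about z gives the same grasp; the last joint's range is limited). The gripper opens to 87 mm and grips with 3 to 60 N. Pads are 19 mm wide; open, the fingers measure 117 mm over their backs; the gripper's body (75 mm by 190 mm) begins 51 mm behind the grasp point.
Start: joints at [-52.563, 22.042, 0.453, 0, -68.411, -14.817], TCP at [0.24, -0.577, 0.19] pointing down, gripper open.
Joint ranges: [-179.83, 179.83], [-69.29, 118.12], [-61.27, 80.66], [-181.25, 117.63], [-171.15, -9.14], [-177.46, 177.46]. Speed limits (degrees/s): [159.86, 159.86, 180, 180, 180, 180].

## Interface

Orientations are given as a 3x3 rotation matrix whose columns are the frame's x, y, z axes.
In Python, from station import sense, cams, r gives the robot as it stands. The module is installed in compiled form; this text tells all that it offers.
- The arm moves only by the tool step_arm, never from a script. Its argument "targets" is text: rows parted by semicolons, each of 4 numbers parted by spaces: the shift along the tool's x, y, z in cm, then the turn about the tool's z in degrees. In form: x y z turn; .... A call has 1 to 12 rows; each row shifts and turns the commanded pose from where the row before left it, along the tool's axes as they then stand; what a row does not reach is not made up. A row lasts 1/12 s, in which the tool goes at most 41.7 mm and 7.16 degrees, less where a joint would pass 70% of its speed; a pose out of reach is approached as far as the arm can. A call with a gripper value outside its range is refused whole. "claw" is the finger opening in cm, from 0 to 8.7, set as the call begins (left out, the last holds). The fingers move at their own pace and stop on an object; the grip force is fixed at half the most. Time passes only in rows, so rows that do not move let the fingers close. It gives the time, the measured TCP pose, the force, the opening and the grip force at its end, in the units of the state.
- sense(): the state, without advancing time (a new reading comes with each control period).
- cams.capture(name): name is "side" or "top"; returns a dict with "frame" (384x512x3 uint8, blue, green, red), "vertical_fov" (degrees; the focal length in pixels is half the picture's height over the tangent of half this angle, whatever the lens; pixels are square), "cx", "cy" (the principal point, pixels), "eye" and "rotation" of the camera in the world. Camera axes: x right, y down, z forward; pixel columns grow to the right and rows downward; lengths in m; the calibration is good to about 2 mm. A picture is of the moment at which its call begins. There is no depth.
- r.finish_job(): hands the job in; it is judged then, once.
The state is a dict: "time_s": time; "joints": joint angles; "joint_velocities": joint speeds; "effort": joint torques, N m; "tcp_pos": TCP position; "ee_rot": TCP orientation; "wrist_force": force on the tool from outside, world axes, zero at the start; "moment": the same for the moment, N m; "gripper_width": opening from 0.0 (shut) to 1.0 (fully open); "gripper_force": force on a finger pad.
Only numpy, scipy, OpenCV 4.12 (cv2) and the standard library are available. Lean on these libraries where they do the work, as an engineer would, in place of code of your own. Each camera call takes 0.05 s, during which the arm holds its last target. There are 200 camera calls.

## Working session

There is one attempt and no reset: what is moved stays moved. The work goes in short steps, Python scripts to look and compute and a tool call to move; the robot and the scene stay as the last step left them, time stands still between calls to the robot, and variables do not carry over. Pictures are saved under pics/ and viewed, at most 10 in all, crops included, and the job is handed in when it is done.

Besides the shell and the picture viewer there is one more tool, called after "Emit:" by a JSON object that holds its "api" and its "payload". step_arm: Moves the arm, as the interface text tells. Its arguments: {"type":"object","properties":{"targets":{"type":"string"},"claw":{"type":"number"}},"required":["targets"]}

```bash
mkdir -p pics
cat > h.py <<'E'
import numpy as np, cv2
from station import sense, cams, r
def K(c):
    h,w=c["frame"].shape[:2]; return h/2/np.tan(np.radians(c["vertical_fov"])/2)
def ray(c,u,v):
    f=K(c); d=np.array(c["rotation"])@np.array([(u-c["cx"])/f,(v-c["cy"])/f,1]); return np.array(c["eye"]),d/np.linalg.norm(d)
def onz(c,u,v,z):
    e,d=ray(c,u,v); return e+d*(z-e[2])/d[2]
def tri(c1,p1,c2,p2):
    e1,d1=ray(c1,*p1); e2,d2=ray(c2,*p2)
    A=np.stack([d1,-d2],1); s=np.linalg.lstsq(A,e2-e1,rcond=None)[0]
    a,b=e1+d1*s[0],e2+d2*s[1]; return (a+b)/2,np.linalg.norm(a-b)
def proj(c,p):
    q=np.array(c["rotation"]).T@(np.array(p)-np.array(c["eye"])); f=K(c); return c["cx"]+f*q[0]/q[2],c["cy"]+f*q[1]/q[2]
E
python3 - <<'E'
from h import *
import pickle
for n in("top","side"):
    c=cams.capture(n); pickle.dump(c,open(n+".pkl","wb"))
    print(n,c["vertical_fov"],c["cx"],c["cy"],np.round(c["eye"],3),np.round(c["rotation"],3).tolist())
    cv2.imwrite(f"pics/{n}0.png",cv2.resize(c["frame"],(800,600),interpolation=cv2.INTER_CUBIC))
s=sense();print({k:np.round(v,3).tolist() for k,v in s.items()})
E
```

```text
top 56.108590097460876 262.0511314492594 192.50182426564666 [0.405 0.    1.195] [[0.009, -0.996, 0.083], [-1.0, -0.009, -0.006], [0.007, -0.083, -0.997]]
side 42.52021823431773 253.61124889759603 191.8730954949351 [0.234 1.288 1.22 ] [[-0.973, -0.16, 0.168], [-0.232, 0.617, -0.752], [0.016, -0.771, -0.637]]
{'time_s': 0.1, 'joints': [-52.561, 22.087, 0.388, -0.024, -68.413, -14.817], 'joint_velocities': [-0.073, -0.154, 0.294, 0.035, 0.023, -0.007], 'effort': [-0.001, -39.169, 18.794, 4.232, 0.013, -0.0], 'tcp_pos': [0.24, -0.576, 0.189], 'ee_rot': [[-0.923, -0.385, -0.001], [-0.385, 0.923, 0.002], [0.0, 0.002, -1.0]], 'wrist_force': [0.387, 0.054, -0.297], 'moment': [0.019, 0.025, 0.015], 'gripper_force': 0.0, 'gripper_width': 0.998}
```

View pics/top0.png

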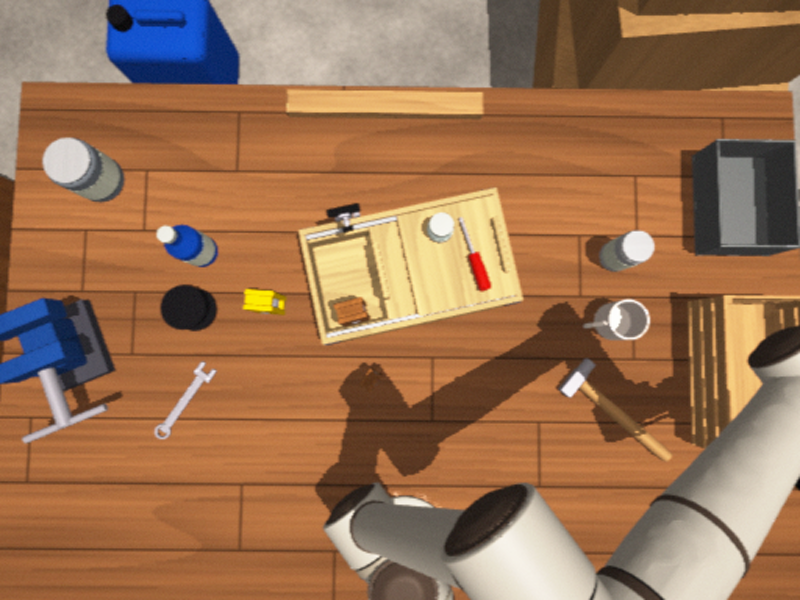

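View pics/side0.png

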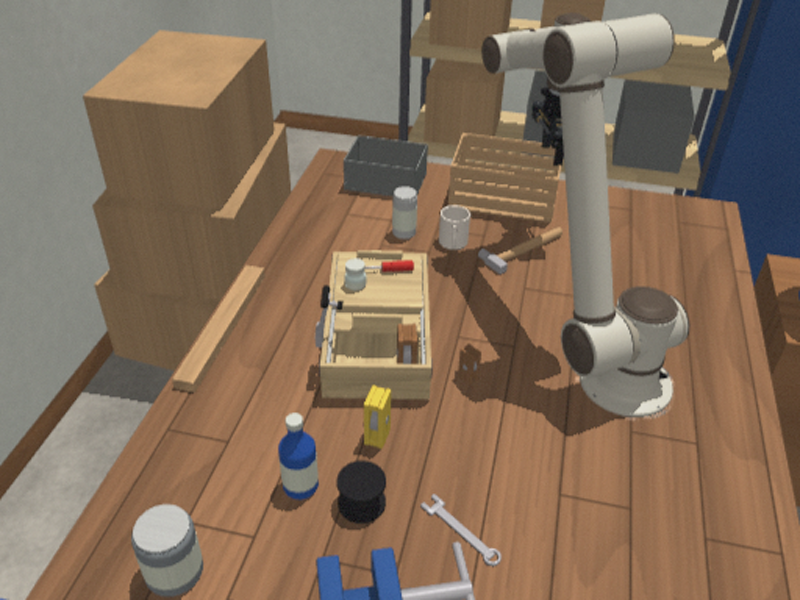

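Top view: the chest has corners at about (300,230), (497,189), (522,299), (324,343). The brown block is in the left bay at (350,310), the clamp stands at (344,215), and the yellow lookalike is outside at (263,300). I'll enlarge both views to confirm the block and pick out corners.

Run:
```python
from h import *
import pickle
t=pickle.load(open("top.pkl","rb"));s=pickle.load(open("side.pkl","rb"))
a=t["frame"][115:225,185:340];b=s["frame"][155:260,195:285]
a=cv2.resize(a,None,fx=5,fy=5,interpolation=cv2.INTER_CUBIC)
b=cv2.resize(b,None,fx=5,fy=5,interpolation=cv2.INTER_CUBIC)
cv2.imwrite("pics/a.png",a);cv2.imwrite("pics/b.png",b);print(a.shape,b.shape)
```

```text
(550, 775, 3) (525, 450, 3)
```

View pics/a.png

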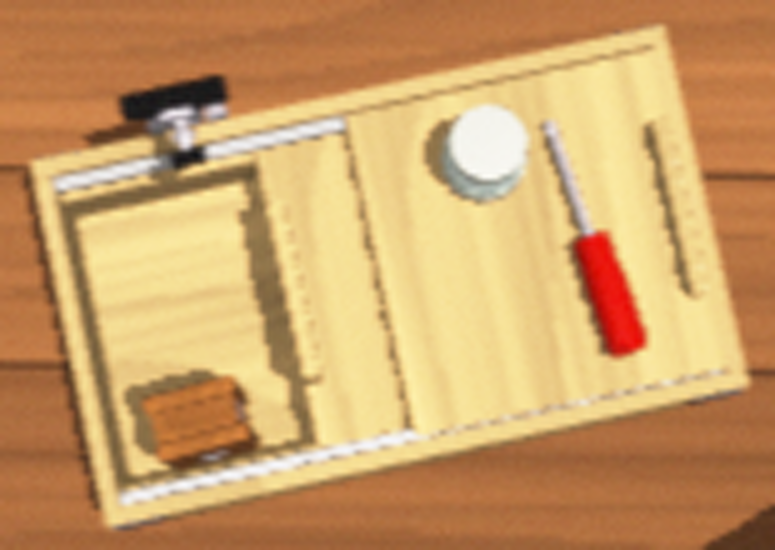

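View pics/b.png

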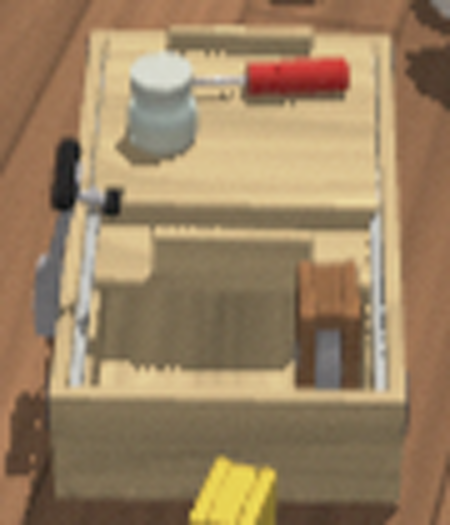

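```bash
cat > m.py <<'E'
from h import *
import pickle
t=pickle.load(open("top.pkl","rb"));s=pickle.load(open("side.pkl","rb"))
A=lambda u,v:((u+.5)/5-.5+185,(v+.5)/5-.5+115); B=lambda u,v:((u+.5)/5-.5+195,(v+.5)/5-.5+155)
E
python3 - <<'E'
from m import *
P={"FL":((30,160),(55,400)),"FR":((665,27),(93,32)),"NR":((748,383),(391,36)),"NL":((110,525),(405,402))}
Q={}
for k,(a,b) in P.items():
    p,e=tri(t,A(*a),s,B(*b));Q[k]=p;print(k,np.round(p,4),round(e,4))
z=np.mean([q[2] for q in Q.values()]);print("ztop",z)
for zt in(z,.097,.106,.116):
    W={k:onz(t,*A(*P[k][0]),zt) for k in P}
    print(zt,[round(np.linalg.norm(W[i]-W[j]),4) for i,j in(("FL","FR"),("NL","NR"),("FL","NL"),("FR","NR"))])
np.save("corn.npy",np.array([W[k] for k in P]))
W={k:onz(t,*A(*P[k][0]),z) for k in P}
c=sum(W.values())/4
ey=(W["FL"]-W["FR"]+W["NL"]-W["NR"])[:2];ey/=np.linalg.norm(ey)
ex=(W["FL"]-W["NL"]+W["FR"]-W["NR"])[:2];ex/=np.linalg.norm(ex)
print("c",c,"yaw",np.degrees(np.arctan2(-ey[0],ey[1])),np.degrees(np.arctan2(ex[1],ex[0])))
E
```

```text
FL [0.6327 0.214  0.1008] 0.0061
FR [ 0.7237 -0.1771  0.1004] 0.0
NR [ 0.501  -0.2265  0.103 ] 0.002
NL [0.4115 0.1604 0.1009] 0.0016
ztop 0.10127595724616928
0.10127595724616928 [np.float64(0.401), np.float64(0.3975), np.float64(0.2298), np.float64(0.2268)]
0.097 [np.float64(0.4026), np.float64(0.399), np.float64(0.2307), np.float64(0.2277)]
0.106 [np.float64(0.3993), np.float64(0.3957), np.float64(0.2288), np.float64(0.2258)]
0.116 [np.float64(0.3956), np.float64(0.3921), np.float64(0.2267), np.float64(0.2237)]
c [ 0.56837263 -0.00721747  0.10127596] yaw 12.85255981148327 13.143357646513179
```

```bash
cat >> m.py <<'E'
z0=0.0073;yaw=np.radians(13.0);C=np.array([.5684,-.0072])
X=np.array([np.cos(yaw),np.sin(yaw)]);Y=np.array([-np.sin(yaw),np.cos(yaw)])
def ch(p): d=np.array(p[:2])-C; return np.round([d@X*1e3,d@Y*1e3,(p[2]-z0)*1e3],1)
def wo(x,y,z): return np.append(C+X*x/1e3+Y*y/1e3,z0+z/1e3)
E
python3 - <<'E'
from m import *
for n,p,z in [("blkTL",(143,397),.130),("blkTR",(237,377),.130),("blkBR",(255,440),.13),("blkBL",(172,462),.13),
 ("edgeTopcover f",(345,120),.094),("n",(412,435),.094),("pull a",(285,210),.114),("pull b",(318,380),.114),("lead f",(258,165),.074),("lead n",(315,440),.074)]:
    print(n,ch(onz(t,*A(*p),z0+z)))
print("clampgrip",[(ch(tri(t,A(*a),s,B(*b))[0]),tri(t,A(*a),s,B(*b))[1]) for a,b in [((174,97),(67,174))]])
print("blocktop b", [ch(onz(s,*B(*p),z0+.13)) for p in [(300,262),(357,262),(360,292),(300,292)]])
print("pull in b",[ch(onz(s,*B(*p),z0+.114)) for p in [(155,235),(310,230),(155,240),(310,240)]])
for p in [(10,65,114),(-45,65,114),(45,65,114)]: print(proj(t,wo(*p)))
E
```

```text
blkTL [-46.5 159.1 130. ]
blkTR [-46.9 102.6 130. ]
blkBR [-85.5 100.1 130. ]
blkBL [-87.6 150.3 130. ]
edgeTopcover f [98.2  6.2 94. ]
n [-100.7    8.2   94. ]
pull a [ 47.4  54.1 114. ]
pull b [-57.4  56.6 114. ]
lead f [86.6 64.9 74. ]
lead n [-89.7  66.8  74. ]
clampgrip [(array([106. , 100.3, 198.5]), np.float64(0.0019202555889833968))]
blocktop b [array([-47.1, 105.2, 130. ]), array([-85. , 104.2, 130. ]), array([-86.6, 134. , 130. ]), array([-47.3, 134.9, 130. ])]
pull in b [array([ 51.7,  61.7, 114. ]), array([-54. ,  53.7, 114. ]), array([ 51.4,  66.9, 114. ]), array([-54. ,  64.1, 114. ])]
(np.float64(240.68053558140554), np.float64(169.39193440603793))
(np.float64(244.56764521573578), np.float64(187.17430297602814))
(np.float64(238.22325146139582), np.float64(158.15059160539258))
```

The block meant is the brown one in the bay: top face at crop (200,420), chest-frame centre about (-67,131,130), size 40x56 as given. The yellow one is excluded. The pull is centred near y=60 and the clamp is open about 1.39 rad, both consistent with the text. Next I square the tool to the chest and go behind the block.

```bash
cat >> m.py <<'E'
def go(*p, yawdeg=None):
    q=sense(); R=np.array(q["ee_rot"]); d=R.T@(wo(*p)-np.array(q["tcp_pos"]))
    print("t",round(q["time_s"],2),"now",ch(q["tcp_pos"]),"F",np.round(np.array(q["wrist_force"]),1),"tool yaw rel chest",round(np.degrees(np.arctan2(-R[0,1],R[1,1]))-13,2),"shift cm",np.round(d*100,2))
E
echo
```

Emit:
{"api": "step_arm", "payload": {"targets": "0 0 0 4.8; 0 0 0 4.8; 0 0 0 0", "claw": 0}}

```text
time_s: 0.35
tcp_pos: [0.2402, -0.5765, 0.1892]
ee_rot: [[-0.975, -0.224, -0.001], [-0.224, 0.975, 0.001], [0.0, 0.001, -1.0]]
wrist_force: [0.0, -0.1, 0.2]
gripper_width: 0.851
gripper_force: 0.0
```

```bash
python3 -c "
from m import *
go(-130,131,185)"
```

```text
t 0.35 now [-447.8 -480.9  181.9] F [ 0.  -0.1  0.2] tool yaw rel chest -0.07 shift cm [-31.71  61.23  -0.24]
```

Emit:
{"api": "step_arm", "payload": {"targets": "-1.6 3.06 0 0;-1.6 3.06 0 0;-1.6 3.06 0 0;-1.6 3.06 0 0;-1.6 3.06 0 0;-1.6 3.06 0 0;-1.6 3.06 0 0;-1.6 3.06 0 0;-1.6 3.06 0 0;-1.6 3.06 0 0"}}

```text
time_s: 1.18
tcp_pos: [0.3272, -0.2411, 0.1898]
ee_rot: [[-0.974, -0.227, 0.0], [-0.227, 0.974, 0.0], [-0.0, 0.0, -1.0]]
wrist_force: [0.8, 0.9, -0.3]
gripper_width: 0.091
gripper_force: 0.0
```

Emit:
{"api": "step_arm", "payload": {"targets": "-1.6 3.06 0 0;-1.6 3.06 0 0;-1.6 3.06 0 0;-1.6 3.06 0 0;-1.6 3.06 0 0;-1.6 3.06 0 0;-1.6 3.06 0 0;-1.6 3.06 0 0;-1.6 3.06 0 0;-1.6 3.06 0 0; 0 0 0 0;0 0 0 0"}}

```text
time_s: 2.18
tcp_pos: [0.4143, 0.0928, 0.1895]
ee_rot: [[-0.973, -0.23, -0.001], [-0.23, 0.973, -0.0], [0.001, -0.0, -1.0]]
wrist_force: [-0.3, -0.2, 0.9]
gripper_width: 0.005
gripper_force: 0.0
```

```bash
python3 -c "
from m import *
go(-125,131,106)"
```

```text
t 2.18 now [-127.7  132.1  182.2] F [-0.3 -0.2  0.9] tool yaw rel chest 0.29 shift cm [-0.28 -0.11  7.62]
```

Emit:
{"api": "step_arm", "payload": {"targets": "0 -0.1 2.5 0;0 0 2.5 0;0 0 2.4 0;0 0 0 0;-0.7 0 0 0;-0.7 0 0 0;-0.7 0 0 0;-0.5 0 0 0;-0.5 0 0 0;-0.5 0 0 0;0 0 0 0"}}

```text
time_s: 3.1
tcp_pos: [0.4509, 0.099, 0.1162]
ee_rot: [[-0.974, -0.225, 0.001], [-0.225, 0.974, 0.0], [-0.001, 0.0, -1.0]]
wrist_force: [0.1, 0.3, -0.4]
gripper_width: -0.001
gripper_force: 0.0
```

Emit:
{"api": "step_arm", "payload": {"targets": "-0.5 0 0 0;-0.5 0 0 0;-0.5 0 0 0;-0.5 0 0 0;-0.5 0 0 0;-0.5 0 0 0;-0.5 0 0 0;0 0 0 0;0 0 0 0"}}

```text
time_s: 3.85
tcp_pos: [0.4838, 0.1065, 0.1156]
ee_rot: [[-0.974, -0.225, -0.0], [-0.225, 0.974, -0.0], [0.001, -0.0, -1.0]]
wrist_force: [-0.2, -0.4, -0.4]
gripper_width: 0.003
gripper_force: 0.0
```

Run:
```python
from m import *
go(-50,131,108)
a=cams.capture("top")["frame"][115:225,185:300];b=cams.capture("side")["frame"][155:265,195:285]
i=np.hstack([cv2.resize(x,None,fx=3.8,fy=3.8,interpolation=cv2.INTER_CUBIC) for x in(a,b)])
cv2.imwrite("pics/c.png",i);print(i.shape)
```

```text
t 3.85 now [-56.9 129.8 108.3] F [-0.2 -0.4 -0.4] tool yaw rel chest 0.01 shift cm [-0.69  0.12  0.03]
(418, 779, 3)
```

View pics/c.png

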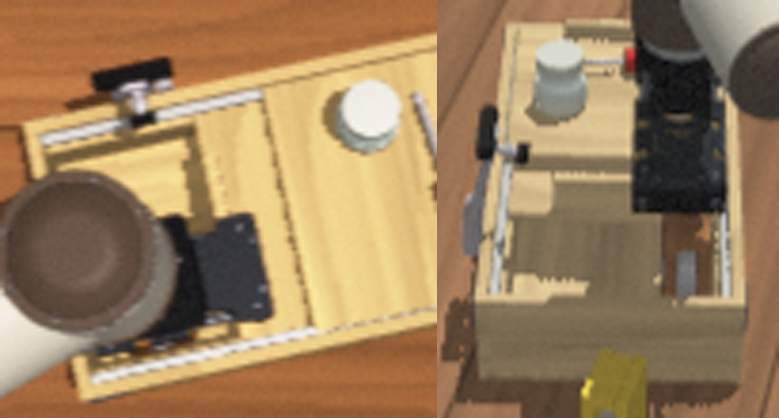

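The block (right panel at (690,260)) is still upright or only leaning, with the gripper body hiding its top. I'll keep pushing.

Emit:
{"api": "step_arm", "payload": {"targets": "-0.5 0 0 0;-0.5 0 0 0;-0.5 0 0 0;-0.5 0 0 0;-0.5 0 0 0;-0.5 0 0 0;0 0 0 0;0 0 0 0;0 0 0 0;0 0 0 0"}}

```text
time_s: 4.78
tcp_pos: [0.5127, 0.1132, 0.1158]
ee_rot: [[-0.974, -0.225, -0.0], [-0.225, 0.974, -0.0], [0.0, -0.0, -1.0]]
wrist_force: [-0.1, 0.2, -0.1]
gripper_width: 0.005
gripper_force: 0.0
```

Emit:
{"api": "step_arm", "payload": {"targets": "1.5 0 -1 0;2.5 0 -1 0;2.5 0 0 0;2.5 0 0 0;1 0 0 0;0 0 0 0"}}

```text
time_s: 5.28
tcp_pos: [0.4136, 0.09, 0.1362]
ee_rot: [[-0.974, -0.226, 0.0], [-0.226, 0.974, 0.0], [-0.0, 0.0, -1.0]]
wrist_force: [0.6, -0.3, 0.7]
gripper_width: 0.01
gripper_force: 0.0
```

Run:
```python
from m import *
go(-50,131,108)
a=cams.capture("top")["frame"][115:225,185:300];b=cams.capture("side")["frame"][155:265,195:285]
i=np.hstack([cv2.resize(x,None,fx=3.8,fy=3.8,interpolation=cv2.INTER_CUBIC) for x in(a,b)])
cv2.imwrite("pics/d.png",i);print(i.shape)
```

```text
t 5.28 now [-128.9  129.5  128.9] F [ 0.6 -0.3  0.7] tool yaw rel chest 0.06 shift cm [-7.89  0.14  2.09]
(418, 779, 3)
```

View pics/d.png

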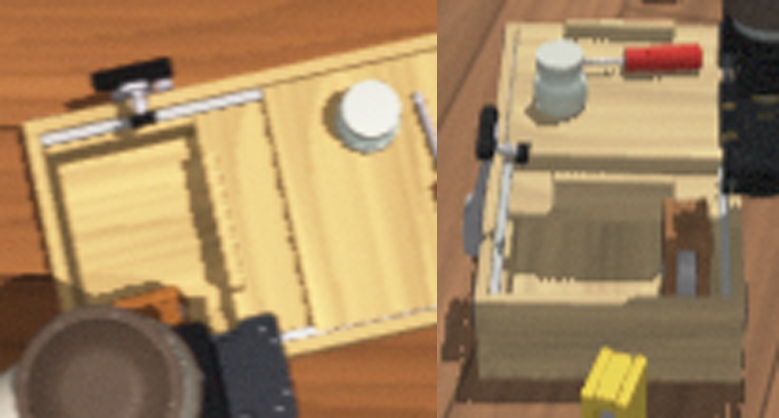

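Run:
```python
from m import *
c=cams.capture("side")["frame"]
f=lambda x:cv2.resize(x,None,fx=9,fy=9,interpolation=cv2.INTER_CUBIC)
b0=s["frame"][198:240,245:285];b1=c[198:240,245:285];a0=t["frame"][178:215,205:245]
i=np.zeros((600,800,3),np.uint8)
x=f(b0);i[:x.shape[0],:x.shape[1]]=x
x=f(b1);i[:x.shape[0],400:400+x.shape[1]]=x
x=cv2.resize(a0,None,fx=5.5,fy=5.5);i[385:385+x.shape[0],:x.shape[1]]=x
cv2.imwrite("pics/e.png",i)
for x in(-87,-47):
  for y in(104,160):
    for z in (94,130): print(x,y,z,[round(v,1) for v in (lambda p:((p[0]-245+.5)*9,(p[1]-198+.5)*9))(proj(s,wo(x,y,z)))])
```

```text
-87 104 94 [np.float64(195.6), np.float64(157.4)]
-87 104 130 [np.float64(198.8), np.float64(85.2)]
-87 160 94 [np.float64(197.6), np.float64(260.7)]
-87 160 130 [np.float64(200.9), np.float64(188.0)]
-47 104 94 [np.float64(88.8), np.float64(155.6)]
-47 104 130 [np.float64(90.5), np.float64(83.3)]
-47 160 94 [np.float64(88.0), np.float64(258.9)]
-47 160 130 [np.float64(89.7), np.float64(186.2)]
```

View pics/e.png

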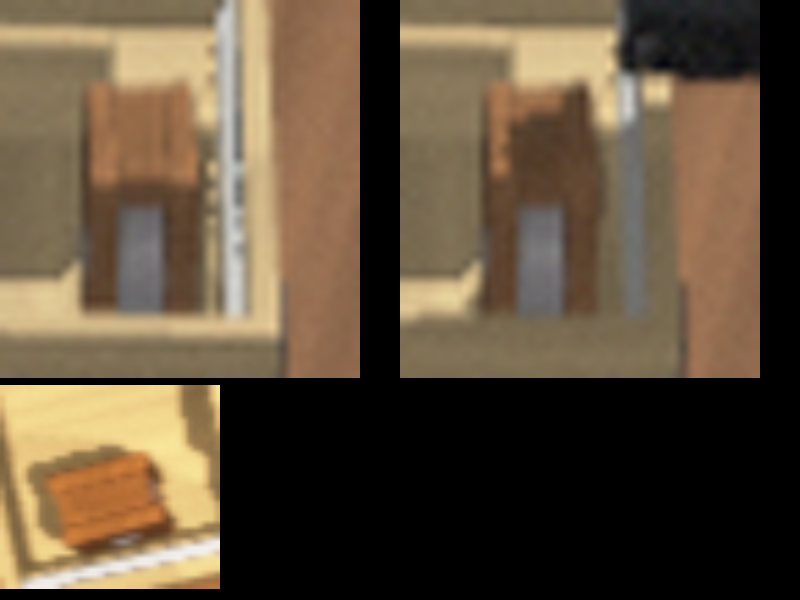

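The camera view confirms the block is unmoved: its corners project exactly where expected with the top at z=130. So I check whether the gripper is where the state says it is.

Run:
```python
from m import *
q=lambda p:(round((p[0]-185)*3.8),round((p[1]-115)*3.8))
w=lambda p:(round((p[0]-195)*3.8)+437,round((p[1]-155)*3.8))
for n,x in(("c",-57),("d",-129)):
  zt=108 if n=="c" else 129
  for dx in(-37,37):
    for dy in(-95,95): print(n,dx,dy,"top",q(proj(t,wo(x+dx,130+dy,zt+70))),"side",w(proj(s,wo(x+dx,130+dy,zt+70))))
  print("tip",q(proj(t,wo(x,130,zt))),w(proj(s,wo(x,130,zt))))
```

```text
c -37 -95 top (277, 322) side (718, 106)
c -37 95 top (24, 377) side (722, 252)
c 37 -95 top (255, 224) side (634, 104)
c 37 95 top (4, 279) side (630, 250)
tip (150, 307) (674, 236)
d -37 -95 top (298, 417) side (800, 88)
d -37 95 top (39, 475) side (812, 234)
d 37 -95 top (276, 317) side (716, 87)
d 37 95 top (18, 374) side (720, 233)
tip (166, 396) (758, 219)
```

Run:
```python
from m import *
c=cams.capture("side");f=c["frame"].astype(int)
q=sense();print(ch(q["tcp_pos"]),proj(c,q["tcp_pos"]))
m=(f.max(2)<75)&(f.max(2)-f.min(2)<25)
for u in range(262,300,2):
    col=np.where(m[150:235,u])[0]+150
    print(u,col.max() if len(col) else None,end="; ")
print()
for v in range(186,226,3): print(v,[tuple(f[v,u]) for u in (270,276,280,284,290)])
```

```text
[-125.5  130.1  128.8] (np.float64(278.40961634694696), np.float64(212.69066728518158))
262 None; 264 None; 266 None; 268 None; 270 205; 272 205; 274 205; 276 206; 278 206; 280 206; 282 205; 284 205; 286 205; 288 205; 290 205; 292 205; 294 200; 296 None; 298 None; 
186 [(np.int64(33), np.int64(34), np.int64(33)), (np.int64(33), np.int64(35), np.int64(33)), (np.int64(40), np.int64(47), np.int64(49)), (np.int64(37), np.int64(36), np.int64(37)), (np.int64(60), np.int64(59), np.int64(55))]
189 [(np.int64(36), np.int64(39), np.int64(42)), (np.int64(43), np.int64(39), np.int64(41)), (np.int64(35), np.int64(34), np.int64(32)), (np.int64(40), np.int64(35), np.int64(37)), (np.int64(52), np.int64(51), np.int64(50))]
192 [(np.int64(40), np.int64(46), np.int64(47)), (np.int64(40), np.int64(39), np.int64(35)), (np.int64(35), np.int64(33), np.int64(31)), (np.int64(33), np.int64(33), np.int64(32)), (np.int64(59), np.int64(58), np.int64(56))]
195 [(np.int64(50), np.int64(55), np.int64(60)), (np.int64(37), np.int64(37), np.int64(39)), (np.int64(38), np.int64(39), np.int64(35)), (np.int64(37), np.int6
[... 1686 characters left out ...]
(np.int64(108), np.int64(112), np.int64(112)), (np.int64(84), np.int64(114), np.int64(152)), (np.int64(84), np.int64(112), np.int64(154)), (np.int64(83), np.int64(113), np.int64(154)), (np.int64(80), np.int64(106), np.int64(142))]
222 [(np.int64(105), np.int64(110), np.int64(111)), (np.int64(86), np.int64(116), np.int64(156)), (np.int64(80), np.int64(111), np.int64(151)), (np.int64(77), np.int64(105), np.int64(143)), (np.int64(73), np.int64(98), np.int64(133))]
225 [(np.int64(107), np.int64(112), np.int64(113)), (np.int64(86), np.int64(119), np.int64(159)), (np.int64(84), np.int64(113), np.int64(154)), (np.int64(81), np.int64(107), np.int64(145)), (np.int64(61), np.int64(83), np.int64(111))]
```

Run:
```python
from m import *
f=s["frame"].astype(int)
p0=np.array([.24,-.577,.19]);Rz=np.array([-.385,.923,0])
for n,p in(("tip",p0),("tipL",p0+Rz*.05),("tipR",p0-Rz*.05),("body",p0+[0,0,.07]),("bodyL",p0+[0,0,.07]+Rz*.095),("bodyR",p0+[0,0,.07]-Rz*.095)): print(n,np.round(proj(s,p),1))
m=(f.max(2)<75)&(f.max(2)-f.min(2)<25)
for v in range(50,120,3): 
    c=np.where(m[v,325:370])[0]+325; print(v,c.min() if len(c) else None,c.max() if len(c) else None,len(c),end="; ")
i=np.zeros((600,800,3),np.uint8)
x=cv2.resize(s["frame"][40:140,310:390],None,fx=5,fy=5,interpolation=cv2.INTER_CUBIC);i[:500,:400]=x
x=cv2.resize(cams.capture("side")["frame"][130:230,225:305],None,fx=5,fy=5,interpolation=cv2.INTER_CUBIC);i[:500,400:]=x
cv2.imwrite("pics/f.png",i)
```

```text
tip [351.6 106.3]
tipL [355.4 112.4]
tipR [348.  100.4]
body [354.1  91.2]
bodyL [361.7 102.7]
bodyR [347.   80.5]
50 342 363 21; 53 342 359 14; 56 341 369 29; 59 340 352 12; 62 339 357 19; 65 340 358 18; 68 339 358 20; 71 339 358 19; 74 338 358 18; 77 337 358 20; 80 337 355 17; 83 336 359 21; 86 337 359 20; 89 338 359 20; 92 347 360 14; 95 355 360 6; 98 355 360 6; 101 355 360 6; 104 354 359 6; 107 None None 0; 110 None None 0; 113 None None 0; 116 None None 0; 119 None None 0;
```

View pics/f.png

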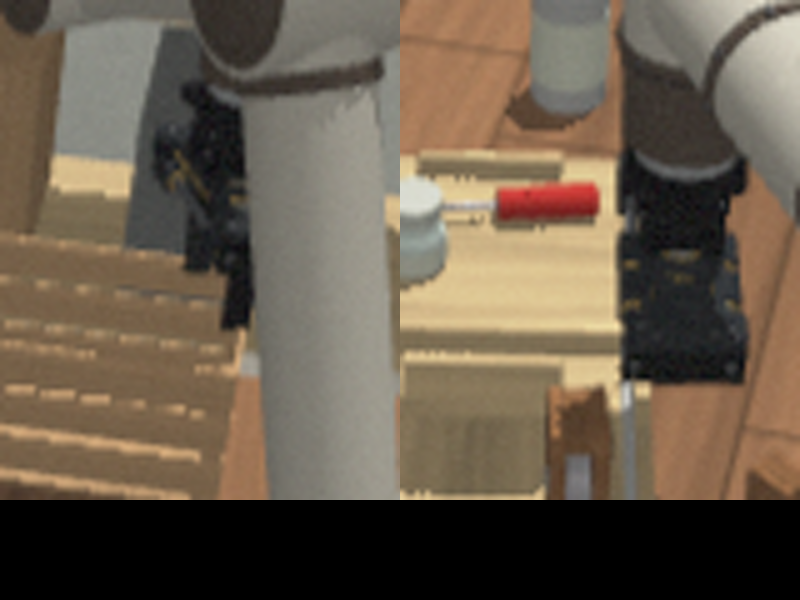

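The picture shows the fingers end higher than the reported TCP. In the left panel the tip is at about crop (235,325), i.e. image row 105 where row 112 is expected, so roughly 30–40 mm high. That explains why the push passed over the block. I'll find the true offset with a gentle touch on the bench beside the chest.

Emit:
{"api": "step_arm", "payload": {"targets": "3.5 0 0 0;0 0 3 0;0 0 3 0;0 0 2.5 0;0 0 1.5 0;0 0 1 0;0 0 0 0;0 0 0 0"}}

```text
time_s: 6.2
tcp_pos: [0.3819, 0.0829, 0.0254]
ee_rot: [[-0.974, -0.225, -0.001], [-0.225, 0.974, -0.001], [0.001, -0.001, -1.0]]
wrist_force: [0.0, 0.2, 0.6]
gripper_width: 0.011
gripper_force: 0.0
```

Run:
```python
from m import *
go(-160,130,0)
q=sense();print("moment",np.round(q["moment"],2))
c=cams.capture("side");f=c["frame"].astype(int);print(proj(c,q["tcp_pos"]))
m=(f.max(2)<75)&(f.max(2)-f.min(2)<25)
for u in range(270,312,2):
    col=np.where(m[150:260,u])[0]+150
    print(u,col.max() if len(col) else None,end="; ")
```

```text
t 6.2 now [-161.5  129.8   18.1] F [0.  0.2 0.6] tool yaw rel chest 0.02 shift cm [-0.15  0.03  1.81]
moment [-0.02 -0.03 -0.01]
(np.float64(287.3245185522188), np.float64(236.81060680816194))
270 None; 272 None; 274 None; 276 234; 278 211; 280 232; 282 232; 284 232; 286 232; 288 233; 290 232; 292 232; 294 232; 296 232; 298 232; 300 232; 302 232; 304 None; 306 None; 308 None; 310 None;
```

Emit:
{"api": "step_arm", "payload": {"targets": "0 0 1 0;0 0 1 0;0 0 0.3 0;0 0 0.2 0;0 0 0 0"}}

```text
time_s: 6.67
tcp_pos: [0.3818, 0.0831, 0.0012]
ee_rot: [[-0.974, -0.225, 0.001], [-0.225, 0.974, 0.0], [-0.001, 0.0, -1.0]]
wrist_force: [0.9, 0.5, 0.0]
gripper_width: 0.008
gripper_force: 0.0
```

Emit:
{"api": "step_arm", "payload": {"targets": "0 0 0.4 0;0 0 0.4 0;0 0 0.4 0;0 0 0 0"}}

```text
time_s: 7.0
tcp_pos: [0.381, 0.0825, -0.0117]
ee_rot: [[-0.974, -0.225, -0.001], [-0.225, 0.974, -0.001], [0.001, -0.0, -1.0]]
wrist_force: [0.0, -0.5, 0.4]
gripper_width: 0.008
gripper_force: 0.0
```

Emit:
{"api": "step_arm", "payload": {"targets": "0 0 0.3 0;0 0 0.3 0;0 0 0.3 0;0 0 0 0"}}

```text
time_s: 7.33
tcp_pos: [0.381, 0.0826, -0.0207]
ee_rot: [[-0.974, -0.225, -0.001], [-0.225, 0.974, -0.001], [0.001, -0.0, -1.0]]
wrist_force: [-0.6, 0.2, -0.3]
gripper_width: 0.007
gripper_force: 0.0
```

Emit:
{"api": "step_arm", "payload": {"targets": "0 0 0.2 0;0 0 0.2 0;0 0 0.2 0;0 0 0 0"}}

```text
time_s: 7.67
tcp_pos: [0.3844, 0.0843, -0.0238]
ee_rot: [[-0.973, -0.229, 0.005], [-0.229, 0.974, 0.001], [-0.005, 0.0, -1.0]]
wrist_force: [-1.2, -0.9, 24.8]
gripper_width: 0.0
gripper_force: 12.7
```

Emit:
{"api": "step_arm", "payload": {"targets": "0 0 0.2 0;0 0 0.2 0;0 0 0.2 0;0 0 0 0"}}

```text
time_s: 8.0
tcp_pos: [0.3898, 0.0868, -0.0244]
ee_rot: [[-0.972, -0.234, 0.014], [-0.234, 0.972, 0.004], [-0.014, 0.001, -1.0]]
wrist_force: [-1.5, -4.3, 83.1]
gripper_width: 0.003
gripper_force: 41.7
```

Emit:
{"api": "step_arm", "payload": {"targets": "0 0 -0.6 0;0 0 -1.5 0;0 0 -3 0;0 0 -3.5 0;0 0 -3.5 0;0 0 0 0;0 0 0 0"}}

```text
time_s: 8.58
tcp_pos: [0.3826, 0.0837, 0.0907]
ee_rot: [[-0.974, -0.225, 0.005], [-0.225, 0.974, 0.004], [-0.005, 0.002, -1.0]]
wrist_force: [-1.1, -0.1, -1.1]
gripper_width: 0.006
gripper_force: 0.0
```

```bash
sed -i 's/d=R.T@(wo(\*p)-np.array(q\["tcp_pos"\]))/T=np.array(q["tcp_pos"])+[0,0,.024]; d=R.T@(wo(*p)-T)/; s/"now",ch(q\["tcp_pos"\])/"now",ch(T)/' m.py
python3 -c "
from m import *
go(-120,131,112)"
```

```text
t 8.58 now [-160.6  130.4  107.4] F [-1.1 -0.1 -1.1] tool yaw rel chest 0.02 shift cm [-4.06  0.06 -0.44]
```

Emit:
{"api": "step_arm", "payload": {"targets": "-2 0 -0.2 0;-2 0 0 0;-1 0 0 0;-0.5 0 0 0;-0.5 0 0 0;-0.5 0 0 0;-0.5 0 0 0;-0.5 0 0 0;0 0 0 0"}}

```text
time_s: 9.33
tcp_pos: [0.4552, 0.1, 0.0909]
ee_rot: [[-0.974, -0.225, 0.001], [-0.225, 0.974, 0.0], [-0.001, 0.0, -1.0]]
wrist_force: [-0.1, 1.2, -0.1]
gripper_width: 0.007
gripper_force: 0.0
```

Emit:
{"api": "step_arm", "payload": {"targets": "-0.5 0 0 0;-0.5 0 0 0;-0.5 0 0 0;-0.5 0 0 0;-0.5 0 0 0;0 0 0 0;0 0 0 0"}}

```text
time_s: 9.92
tcp_pos: [0.479, 0.1054, 0.0907]
ee_rot: [[-0.974, -0.225, -0.0], [-0.225, 0.974, -0.0], [0.0, -0.0, -1.0]]
wrist_force: [0.3, 0.0, 0.1]
gripper_width: 0.008
gripper_force: 0.0
```

Run:
```python
from m import *
go(-45,131,108)
```

```text
t 9.92 now [-61.8 129.8 107.4] F [0.3 0.  0.1] tool yaw rel chest 0.0 shift cm [-1.68  0.12 -0.06]
```

```bash
cat > blk.py <<'E'
from m import *
def blk():
    c=cams.capture("side")
    for f in(s["frame"],c["frame"]):
        h=cv2.cvtColor(f,cv2.COLOR_BGR2HSV).astype(int)[198:234,214:276]
        m=(h[...,0]<15)&(h[...,1]>125)&(h[...,2]<220)&(h[...,2]>50)
        v,u=np.nonzero(m); print(m.sum(),(u.min()+214,u.max()+214,v.min()+198,v.max()+198,round(u.mean()+214),round(v.mean()+198)) if len(u) else "")
E
python3 -c "
from blk import *
blk()"
```

```text
143 (np.int64(255), np.int64(266), np.int64(208), np.int64(231), 260, 215)
81 (np.int64(236), np.int64(262), np.int64(210), np.int64(231), 245, 219)
```

Emit:
{"api": "step_arm", "payload": {"targets": "-0.5 0 0 0;-0.5 0 0 0;-0.5 0 0 0;-0.5 0 0 0;-0.5 0 0 0;0 0 0 0;0 0 0 0;0 0 0 0"}}

```text
time_s: 10.63
tcp_pos: [0.503, 0.1109, 0.0907]
ee_rot: [[-0.974, -0.225, -0.001], [-0.225, 0.974, -0.0], [0.001, -0.0, -1.0]]
wrist_force: [-1.1, 0.2, -0.1]
gripper_width: 0.001
gripper_force: 0.0
```

```bash
python3 -c "
from blk import *
blk(); go(-130,131,120)"
```

```text
143 (np.int64(255), np.int64(266), np.int64(208), np.int64(231), 260, 215)
108 (np.int64(217), np.int64(251), np.int64(226), np.int64(231), 229, 228)
t 10.68 now [-37.2 129.8 107.5] F [1.1 0.4 0.8] tool yaw rel chest 0.02 shift cm [ 9.28  0.12 -1.25]
```

The block has toppled: brown pixels now span columns 217–251 low in the bay. I lift clear, move over to the pull, and look.

Emit:
{"api": "step_arm", "payload": {"targets": "0 0 -2 0;0 0 -2 0;-1.2 -3.3 0 0;-1.2 -3.3 0 0;-1.2 -3.3 0 0;0 0 0 0;0 0 0 0"}}

```text
time_s: 11.27
tcp_pos: [0.5607, 0.0212, 0.1304]
ee_rot: [[-0.975, -0.222, -0.001], [-0.222, 0.975, -0.0], [0.001, 0.0, -1.0]]
wrist_force: [-0.4, -0.1, -0.4]
gripper_width: 0.007
gripper_force: 0.0
```

Run:
```python
from blk import *
go(0,30,97)
for p in [(446,120),(527,150),(487,105)]: print("jar",ch(onz(t,*A(*p),z0+.154)))
a=cams.capture("top")["frame"][115:225,185:300];b=cams.capture("side")["frame"][155:265,195:285]
i=np.hstack([cv2.resize(x,None,fx=3.8,fy=3.8,interpolation=cv2.INTER_CUBIC) for x in(a,b)])
cv2.imwrite("pics/g.png",i)
```

```text
t 11.27 now [ -1.1  29.4 147.1] F [-0.4 -0.1 -0.4] tool yaw rel chest -0.16 shift cm [-0.11  0.06  5.01]
jar [ 71.5 -49.3 154. ]
jar [ 44.  -91.5 154. ]
jar [ 75.1 -74.6 154. ]
```

View pics/g.png

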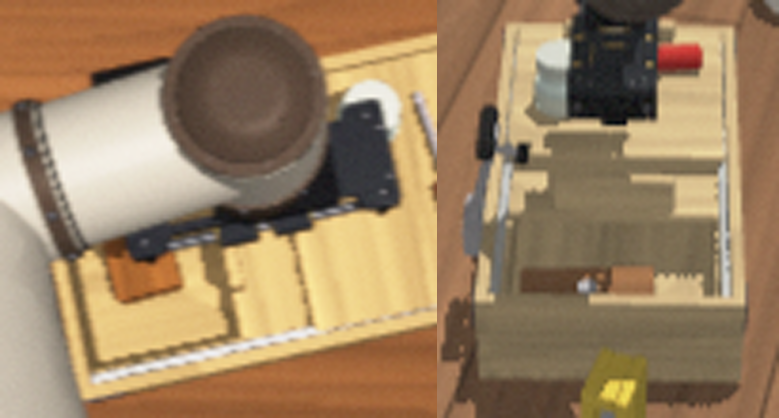

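The block lies flat along x in the bay, at top crop (145,275) and side crop (585,280). I lower the fingers behind the pull at x about -12, so the body clears the jar.

Emit:
{"api": "step_arm", "payload": {"targets": "0.5 0.1 0 0;0.5 0 0 0;0 0 1.5 0;0 0 1.5 0;0 0 1.3 0;0 0 1 0;0 0 0 0"}}

```text
time_s: 11.95
tcp_pos: [0.5484, 0.0216, 0.0759]
ee_rot: [[-0.974, -0.226, -0.004], [-0.226, 0.974, -0.001], [0.004, 0.0, -1.0]]
wrist_force: [0.7, -0.1, -0.3]
gripper_width: 0.002
gripper_force: 0.0
```

Emit:
{"api": "step_arm", "payload": {"targets": "0 0.4 0 0;0 0.4 0 0;0 0.3 0 0;0 0.3 0 0;0 0.3 0 0;0 0.3 0 0;0 0.3 0 0;0 0.3 0 0;0 0 0 0"}}

```text
time_s: 12.7
tcp_pos: [0.5446, 0.0472, 0.0779]
ee_rot: [[-0.974, -0.226, 0.0], [-0.226, 0.974, 0.0], [-0.0, 0.0, -1.0]]
wrist_force: [0.0, -0.5, 1.1]
gripper_width: 0.005
gripper_force: 0.1
```

Run:
```python
from m import *
go(-12,130,92)
```

```text
t 12.7 now [-10.9  58.4  94.6] F [ 0.  -0.5  1.1] tool yaw rel chest 0.03 shift cm [0.11 7.16 0.26]
```

Emit:
{"api": "step_arm", "payload": {"targets": "0 0.5 0 0;0 0.5 0 0;0 0.5 0 0;0 0.5 0 0;0 0.5 0 0;0 0.5 0 0;0 0.5 0 0;0 0.5 0 0;0 0.5 0 0;0 0.5 0 0;0 0.3 0 0;0 0 0 0"}}

```text
time_s: 13.7
tcp_pos: [0.5326, 0.0992, 0.0777]
ee_rot: [[-0.974, -0.226, -0.0], [-0.226, 0.974, 0.001], [-0.0, 0.001, -1.0]]
wrist_force: [-0.7, -0.2, -0.0]
gripper_width: 0.004
gripper_force: 0.0
```

Run:
```python
from m import *
go(-12,165,92)
# leading edge / pull visible in side view: brightness along chest-y at x=40 (pull height) 
c=cams.capture("side");g=cv2.cvtColor(c["frame"],cv2.COLOR_BGR2GRAY);g0=cv2.cvtColor(s["frame"],cv2.COLOR_BGR2GRAY)
for x in(-75,75):
  for y in range(60,200,6):
    u,v=proj(c,wo(x,y,74)); u,v=int(round(u)),int(round(v)); print((y,v,int(g0[v,u]),int(g[v,u])),end=" ")
  print()
```

```text
t 13.7 now [-11.  111.8  94.4] F [-0.7 -0.2 -0. ] tool yaw rel chest 0.05 shift cm [0.1  5.32 0.24]
(60, 211, 118, 200) (66, 212, 118, 200) (72, 213, 117, 193) (78, 214, 116, 193) (84, 215, 119, 198) (90, 217, 108, 200) (96, 218, 79, 203) (102, 219, 73, 197) (108, 220, 69, 190) (114, 221, 66, 189) (120, 223, 70, 204) (126, 224, 68, 202) (132, 225, 70, 157) (138, 226, 70, 118) (144, 227, 78, 105) (150, 229, 82, 103) (156, 230, 75, 103) (162, 231, 72, 104) (168, 232, 93, 120) (174, 234, 178, 179) (180, 235, 135, 136) (186, 236, 109, 110) (192, 238, 114, 113) (198, 239, 107, 110) 
(60, 210, 182, 199) (66, 211, 140, 201) (72, 212, 111, 199) (78, 213, 110, 198) (84, 215, 110, 200) (90, 216, 109, 196) (96, 217, 113, 189) (102, 218, 114, 183) (108, 219, 112, 182) (114, 221, 106, 187) (120, 222, 106, 191) (126, 223, 108, 193) (132, 224, 106, 152) (138, 225, 108, 110) (144, 227, 167, 71) (150, 228, 203, 77) (156, 229, 201, 76) (162, 230, 199, 104) (168, 232, 196, 114) (174, 233, 194, 106) (180, 234, 160, 111) (186, 236, 115, 114) (192, 237, 116, 116) (198, 238, 110, 114)
```

Emit:
{"api": "step_arm", "payload": {"targets": "0 0.5 0 0;0 0.5 0 0;0 0.5 0 0;0 0.5 0 0;0 0.5 0 0;0 0.5 0 0;0 0.5 0 0;0 0.4 0 0;0 0.3 0 0;0 0.2 0 0;0 0.1 0 0;0 0.1 0 0"}}

```text
time_s: 14.75
tcp_pos: [0.5224, 0.1432, 0.0778]
ee_rot: [[-0.974, -0.225, -0.0], [-0.225, 0.974, -0.0], [0.0, -0.0, -1.0]]
wrist_force: [0.6, -1.1, -1.1]
gripper_width: 0.006
gripper_force: 0.6
```

Emit:
{"api": "step_arm", "payload": {"targets": "0 0.1 0 0;0 0.1 0 0;0 0.1 0 0;0 0.1 0 0;0 0.1 0 0;0 0 0 0"}}

```text
time_s: 15.25
tcp_pos: [0.5213, 0.1482, 0.0779]
ee_rot: [[-0.974, -0.225, 0.0], [-0.225, 0.974, 0.0], [-0.0, 0.0, -1.0]]
wrist_force: [0.1, -0.8, -0.8]
gripper_width: 0.002
gripper_force: 0.3
```

Run:
```python
from m import *
go(-12,169,92)
```

```text
t 15.25 now [-10.9 162.   94.6] F [ 0.1 -0.8 -0.8] tool yaw rel chest 0.03 shift cm [0.11 0.7  0.26]
```

Emit:
{"api": "step_arm", "payload": {"targets": "0 0.1 0 0;0 0.1 0 0;0 0.1 0 0;0 0.1 0 0;0 0.1 0 0;0 0 0 0"}}

```text
time_s: 15.75
tcp_pos: [0.5202, 0.1532, 0.0779]
ee_rot: [[-0.974, -0.225, 0.0], [-0.225, 0.974, 0.0], [-0.0, 0.0, -1.0]]
wrist_force: [-0.4, -0.4, -0.7]
gripper_width: 0.005
gripper_force: 0.3
```

Emit:
{"api": "step_arm", "payload": {"targets": "0 0.1 0 0;0 0.1 0 0;0 0 0 0"}}

```text
time_s: 16.0
tcp_pos: [0.5197, 0.1551, 0.0779]
ee_rot: [[-0.974, -0.225, 0.0], [-0.225, 0.974, 0.0], [-0.0, 0.0, -1.0]]
wrist_force: [0.3, -1.0, -0.5]
gripper_width: 0.004
gripper_force: 0.4
```

Not at the stop yet, so I keep going in 1 mm steps.

Emit:
{"api": "step_arm", "payload": {"targets": "0 0.1 0 0;0 0.1 0 0;0 0 0 0"}}

```text
time_s: 16.25
tcp_pos: [0.5193, 0.157, 0.0779]
ee_rot: [[-0.974, -0.225, 0.0], [-0.225, 0.974, 0.0], [-0.0, 0.0, -1.0]]
wrist_force: [-0.8, -1.4, -0.3]
gripper_width: 0.001
gripper_force: 0.5
```

Emit:
{"api": "step_arm", "payload": {"targets": "0 0.1 0 0;0 0.1 0 0;0 0 0 0"}}

```text
time_s: 16.5
tcp_pos: [0.5192, 0.157, 0.0779]
ee_rot: [[-0.974, -0.226, -0.0], [-0.226, 0.974, -0.003], [0.001, -0.003, -1.0]]
wrist_force: [3.9, -7.0, -0.8]
gripper_width: 0.005
gripper_force: 4.0
```

```bash
cat > lead.py <<'E'
from m import *
c=cams.capture("side");g=cv2.cvtColor(c["frame"],cv2.COLOR_BGR2GRAY)
for x in(-75,50,75):
  for z in (74,):
    print(x,[(y,int(g[tuple(int(round(k)) for k in proj(c,wo(x,y,z)))[::-1]])) for y in range(140,200,4)])
E
python3 -c "
from m import *
go(-12,169,92)
import lead"
```

```text
t 16.5 now [-11.  171.1  94.6] F [ 3.9 -7.  -0.8] tool yaw rel chest 0.04 shift cm [ 0.1  -0.21  0.26]
-75 [(140, 195), (144, 195), (148, 199), (152, 198), (156, 201), (160, 199), (164, 192), (168, 192), (172, 191), (176, 182), (180, 135), (184, 110), (188, 114), (192, 111), (196, 106)]
50 [(140, 135), (144, 117), (148, 118), (152, 118), (156, 117), (160, 117), (164, 123), (168, 116), (172, 108), (176, 112), (180, 112), (184, 111), (188, 116), (192, 115), (196, 110)]
75 [(140, 199), (144, 203), (148, 198), (152, 197), (156, 190), (160, 186), (164, 180), (168, 189), (172, 196), (176, 196), (180, 163), (184, 122), (188, 116), (192, 115), (196, 113)]
```

The cover met the stop gently: 7 N at y=171, and the pull now blends with the end wall in the image. I back off and go over behind the clamp.

Emit:
{"api": "step_arm", "payload": {"targets": "0 -0.3 0 0;0 -1 0 0;0 0 -3 0;0 0 -3.5 0;0 0 -3.5 0;0 0 -3.5 0;-3 -1 0 0;-3 -1 0 0;-3 -1 0 0;-3 -1 0 0;-3 -1 0 0;0 -0.6 0 0"}}

```text
time_s: 17.55
tcp_pos: [0.6845, 0.125, 0.2099]
ee_rot: [[-0.975, -0.224, -0.0], [-0.224, 0.975, -0.0], [0.0, -0.0, -1.0]]
wrist_force: [0.3, 0.8, -0.6]
gripper_width: 0.006
gripper_force: 0.0
```

Run:
```python
from m import *
go(139,100,188)
a=(174,97);
print([ch(onz(t,*A(u,v),z0+.2)) for u,v in((122,103),(226,88))])
import lead
```

```text
t 17.55 now [142.9 102.7 226.6] F [ 0.3  0.8 -0.6] tool yaw rel chest -0.04 shift cm [ 0.38 -0.27  3.86]
[array([109.5, 129.1, 200. ]), array([105.4,  70.8, 200. ])]
-75 [(140, 193), (144, 193), (148, 195), (152, 196), (156, 199), (160, 196), (164, 190), (168, 190), (172, 189), (176, 178), (180, 138), (184, 108), (188, 114), (192, 112), (196, 109)]
50 [(140, 194), (144, 191), (148, 150), (152, 150), (156, 117), (160, 118), (164, 117), (168, 115), (172, 169), (176, 158), (180, 158), (184, 119), (188, 114), (192, 117), (196, 111)]
75 [(140, 196), (144, 198), (148, 197), (152, 193), (156, 188), (160, 181), (164, 181), (168, 188), (172, 195), (176, 195), (180, 160), (184, 120), (188, 116), (192, 116), (196, 112)]
```

Emit:
{"api": "step_arm", "payload": {"targets": "0 -0.2 2 0;0 0 1.8 0;0 0 0 0;0.6 0 0 0;0.6 0 0 0;0.6 0 0 0;0.5 0 0 0;0.5 0 0 0;0 0 0 0"}}

```text
time_s: 18.35
tcp_pos: [0.6528, 0.117, 0.1762]
ee_rot: [[-0.974, -0.226, 0.001], [-0.226, 0.974, 0.001], [-0.001, 0.0, -1.0]]
wrist_force: [1.1, -0.0, 0.8]
gripper_width: 0.005
gripper_force: 0.1
```

```bash
cat > cl.py <<'E'
from m import *
def cl():
    c=cams.capture("side");h=cv2.cvtColor(c["frame"],cv2.COLOR_BGR2HSV)[165:250,203:243]
    m=(h[...,2]<60).astype(np.uint8);n,l,st,ce=cv2.connectedComponentsWithStats(m)
    print([(np.round(ce[i]+[203,165],1).tolist(),st[i,:5].tolist()) for i in range(1,n) if st[i,4]>12])
    for a in(1.39,1.2,1,.8,.6,.4,.2,0): print(a,np.round(proj(c,wo(123-95*np.cos(a),100,103+95*np.sin(a))),0),end=" ")
    print()
E
python3 -c "
from cl import *
go(90,100,178);cl()"
```

```text
t 18.35 now [110.2 102.  192.9] F [ 1.1 -0.   0.8] tool yaw rel chest 0.04 shift cm [ 2.02 -0.2   1.49]
[([208.7, 178.6], [0, 0, 15, 33, 312]), ([219.6, 196.5], [15, 30, 4, 4, 13])]
1.39 [208. 190.] 1.2 [213. 191.] 1 [218. 193.] 0.8 [223. 196.] 0.6 [227. 199.] 0.4 [230. 203.] 0.2 [232. 207.] 0 [232. 212.]
```

Emit:
{"api": "step_arm", "payload": {"targets": "0.5 0 0.2 0;0.5 0 0.2 0;0.5 0 0.3 0;0.5 0 0.3 0;0.5 0 0.3 0;0.4 0 0.2 0;0 0 0 0;0 0 0 0"}}

```text
time_s: 19.07
tcp_pos: [0.6248, 0.1104, 0.1592]
ee_rot: [[-0.974, -0.225, -0.001], [-0.225, 0.974, -0.0], [0.002, -0.0, -1.0]]
wrist_force: [0.5, -0.5, 0.2]
gripper_width: 0.005
gripper_force: 0.0
```

```bash
python3 -c "
from cl import *
go(90,100,178);cl()"
```

```text
t 19.07 now [ 81.4 101.9 175.9] F [ 0.5 -0.5  0.2] tool yaw rel chest 0.02 shift cm [-0.86 -0.19 -0.21]
[([214.2, 179.9], [0, 0, 24, 37, 614]), ([226.6, 202.8], [22, 36, 4, 5, 13])]
1.39 [208. 190.] 1.2 [213. 191.] 1 [218. 193.] 0.8 [223. 196.] 0.6 [227. 199.] 0.4 [230. 203.] 0.2 [232. 207.] 0 [232. 212.]
```

Emit:
{"api": "step_arm", "payload": {"targets": "0 0 -2 0;0 0 -2 0;1.8 0 0 0;1.8 0 0 0;1.8 0 0 0;0 0 0 0;0 0 0 0;0 0 0 0;0 0 0 0;0 0 0 0;0 0 0 0"}}

```text
time_s: 20.03
tcp_pos: [0.5733, 0.0985, 0.1994]
ee_rot: [[-0.974, -0.225, -0.0], [-0.225, 0.974, -0.0], [0.0, -0.0, -1.0]]
wrist_force: [0.7, 0.2, -0.3]
gripper_width: 0.005
gripper_force: 0.0
```

```bash
python3 -c "
from cl import *
go(28,100,150);cl()"
```

```text
t 20.03 now [ 28.5 101.9 216.1] F [ 0.7  0.2 -0.3] tool yaw rel chest 0.01 shift cm [ 0.05 -0.19  6.61]
[([229.9, 174.2], [15, 0, 25, 20, 417]), ([228.7, 203.2], [23, 30, 6, 17, 71])]
1.39 [208. 190.] 1.2 [213. 191.] 1 [218. 193.] 0.8 [223. 196.] 0.6 [227. 199.] 0.4 [230. 203.] 0.2 [232. 207.] 0 [232. 212.]
```

Emit:
{"api": "step_arm", "payload": {"targets": "0 -0.2 2 0;0 0 2 0;0 0 0 0;0 0 0 0;0 0 0 0;0 0 0 0;0 0 0 0;0 0 0 0;0 0 0 0;0 0 0 0;0 0 0 0;0 0 0 0"}}

```text
time_s: 21.08
tcp_pos: [0.5732, 0.0964, 0.1599]
ee_rot: [[-0.974, -0.225, 0.0], [-0.225, 0.974, 0.0], [-0.0, 0.0, -1.0]]
wrist_force: [0.8, 0.1, -1.1]
gripper_width: 0.007
gripper_force: 0.0
```

```bash
python3 -c "
from cl import *
go(28,100,130);cl()"
```

```text
t 21.08 now [ 28.   99.9 176.6] F [ 0.8  0.1 -1.1] tool yaw rel chest 0.02 shift cm [0.   0.01 4.66]
[([230.5, 179.4], [16, 0, 24, 29, 586]), ([231.3, 211.6], [23, 38, 9, 17, 70])]
1.39 [208. 190.] 1.2 [213. 191.] 1 [218. 193.] 0.8 [223. 196.] 0.6 [227. 199.] 0.4 [230. 203.] 0.2 [232. 207.] 0 [232. 212.]
```

Emit:
{"api": "step_arm", "payload": {"targets": "0 0 2 0;0 0 1.7 0;0 0 0.8 0;0 0 0.2 0;0 0 0 0"}}

```text
time_s: 21.55
tcp_pos: [0.5732, 0.0962, 0.1125]
ee_rot: [[-0.974, -0.225, -0.001], [-0.225, 0.974, -0.001], [0.001, -0.001, -1.0]]
wrist_force: [-0.5, 0.0, -0.5]
gripper_width: 0.007
gripper_force: 0.0
```

Emit:
{"api": "step_arm", "payload": {"targets": "0 0 0.1 0;0 0 0.05 0;0 0 0 0"}}

```text
time_s: 21.8
tcp_pos: [0.5738, 0.0966, 0.1122]
ee_rot: [[-0.974, -0.225, 0.001], [-0.225, 0.974, 0.001], [-0.002, 0.0, -1.0]]
wrist_force: [-0.8, -0.5, -0.1]
gripper_width: 0.005
gripper_force: 0.0
```

```bash
python3 -c "
from cl import *
go(28,100,115);cl()"
```

```text
t 21.8 now [ 28.6  99.9 128.9] F [-0.8 -0.5 -0.1] tool yaw rel chest 0.03 shift cm [0.06 0.01 1.39]
[([230.3, 189.3], [16, 0, 24, 55, 780])]
1.39 [208. 190.] 1.2 [213. 191.] 1 [218. 193.] 0.8 [223. 196.] 0.6 [227. 199.] 0.4 [230. 203.] 0.2 [232. 207.] 0 [232. 212.]
```

Emit:
{"api": "step_arm", "payload": {"targets": "0 0 0.1 0;0 0 0.1 0;0 0 0 0"}}

```text
time_s: 22.1
tcp_pos: [0.5731, 0.0964, 0.1093]
ee_rot: [[-0.974, -0.225, -0.0], [-0.225, 0.974, 0.0], [0.0, 0.0, -1.0]]
wrist_force: [0.5, 0.0, 0.4]
gripper_width: 0.002
gripper_force: 0.0
```

Emit:
{"api": "step_arm", "payload": {"targets": "0 0 0.1 0;0 0 0 0"}}

```text
time_s: 22.27
tcp_pos: [0.5731, 0.0964, 0.1082]
ee_rot: [[-0.974, -0.225, -0.0], [-0.225, 0.974, -0.0], [0.0, -0.0, -1.0]]
wrist_force: [0.1, 0.4, 0.4]
gripper_width: 0.004
gripper_force: 0.0
```

Emit:
{"api": "step_arm", "payload": {"targets": "0 0 0.1 0;0 0 0 0"}}

```text
time_s: 22.43
tcp_pos: [0.5732, 0.0964, 0.1071]
ee_rot: [[-0.974, -0.225, -0.0], [-0.225, 0.974, -0.0], [0.0, -0.0, -1.0]]
wrist_force: [0.5, 0.8, 0.3]
gripper_width: 0.008
gripper_force: 0.0
```

Emit:
{"api": "step_arm", "payload": {"targets": "0 0 0.1 0;0 0 0 0"}}

```text
time_s: 22.6
tcp_pos: [0.5732, 0.0964, 0.1062]
ee_rot: [[-0.974, -0.225, -0.0], [-0.225, 0.974, -0.0], [0.0, 0.0, -1.0]]
wrist_force: [-0.3, 0.1, -0.9]
gripper_width: 0.011
gripper_force: 0.0
```

Emit:
{"api": "step_arm", "payload": {"targets": "0 0 0.08 0;0 0 0 0"}}

```text
time_s: 22.77
tcp_pos: [0.5732, 0.0964, 0.1054]
ee_rot: [[-0.974, -0.225, -0.0], [-0.225, 0.974, -0.0], [0.0, 0.0, -1.0]]
wrist_force: [0.7, 0.1, 0.5]
gripper_width: 0.002
gripper_force: 0.0
```

Emit:
{"api": "step_arm", "payload": {"targets": "0 0 0.1 0;0 0 0 0"}}

```text
time_s: 22.93
tcp_pos: [0.5732, 0.0964, 0.1044]
ee_rot: [[-0.974, -0.225, -0.0], [-0.225, 0.974, -0.0], [0.0, 0.0, -1.0]]
wrist_force: [0.6, -0.4, 0.2]
gripper_width: -0.001
gripper_force: 0.0
```

Emit:
{"api": "step_arm", "payload": {"targets": "0 0 0.08 0;0 0 0 0"}}

```text
time_s: 23.1
tcp_pos: [0.5732, 0.0964, 0.1036]
ee_rot: [[-0.974, -0.225, -0.0], [-0.225, 0.974, -0.0], [0.0, -0.0, -1.0]]
wrist_force: [1.0, 0.3, 0.0]
gripper_width: 0.006
gripper_force: 0.0
```

Emit:
{"api": "step_arm", "payload": {"targets": "0 0 0.1 0;0 0 0 0"}}

```text
time_s: 23.27
tcp_pos: [0.5731, 0.0964, 0.1026]
ee_rot: [[-0.974, -0.225, -0.0], [-0.225, 0.974, -0.0], [0.0, 0.0, -1.0]]
wrist_force: [-0.9, -0.6, 0.0]
gripper_width: 0.007
gripper_force: 0.0
```

Emit:
{"api": "step_arm", "payload": {"targets": "0 0 0.08 0;0 0 0 0"}}

```text
time_s: 23.43
tcp_pos: [0.5732, 0.0964, 0.1018]
ee_rot: [[-0.974, -0.225, -0.0], [-0.225, 0.974, -0.0], [0.0, 0.0, -1.0]]
wrist_force: [-1.2, 0.1, 0.4]
gripper_width: 0.007
gripper_force: 0.0
```

Emit:
{"api": "step_arm", "payload": {"targets": "0 0 0.1 0;0 0 0 0"}}

```text
time_s: 23.6
tcp_pos: [0.5732, 0.0964, 0.1008]
ee_rot: [[-0.974, -0.225, -0.0], [-0.225, 0.974, -0.0], [0.0, 0.0, -1.0]]
wrist_force: [-0.3, -0.6, 0.1]
gripper_width: 0.008
gripper_force: 0.0
```

Emit:
{"api": "step_arm", "payload": {"targets": "0 0 0.08 0;0 0 0 0"}}

```text
time_s: 23.77
tcp_pos: [0.5732, 0.0964, 0.1]
ee_rot: [[-0.974, -0.225, -0.0], [-0.225, 0.974, -0.0], [0.0, -0.0, -1.0]]
wrist_force: [0.6, 0.3, -0.1]
gripper_width: 0.006
gripper_force: 0.0
```

Emit:
{"api": "step_arm", "payload": {"targets": "0 0 0.1 0;0 0 0 0"}}

```text
time_s: 23.93
tcp_pos: [0.5732, 0.0964, 0.0989]
ee_rot: [[-0.974, -0.225, -0.0], [-0.225, 0.974, -0.0], [0.0, -0.0, -1.0]]
wrist_force: [0.6, -0.4, -0.9]
gripper_width: 0.006
gripper_force: 0.0
```

Emit:
{"api": "step_arm", "payload": {"targets": "0 0 0.08 0;0 0 0 0"}}

```text
time_s: 24.1
tcp_pos: [0.5732, 0.0964, 0.0982]
ee_rot: [[-0.974, -0.225, -0.0], [-0.225, 0.974, -0.0], [0.0, -0.0, -1.0]]
wrist_force: [0.3, -0.3, -0.5]
gripper_width: 0.006
gripper_force: 0.0
```

Emit:
{"api": "step_arm", "payload": {"targets": "0 0 0.1 0;0 0 0 0"}}

```text
time_s: 24.27
tcp_pos: [0.5731, 0.0964, 0.0972]
ee_rot: [[-0.974, -0.225, -0.0], [-0.225, 0.974, -0.0], [0.0, 0.0, -1.0]]
wrist_force: [-0.3, -0.3, -0.6]
gripper_width: 0.004
gripper_force: 0.0
```

Emit:
{"api": "step_arm", "payload": {"targets": "0 0 0.08 0;0 0 0 0"}}

```text
time_s: 24.43
tcp_pos: [0.5732, 0.0964, 0.0969]
ee_rot: [[-0.974, -0.225, -0.0], [-0.225, 0.974, -0.0], [0.0, -0.0, -1.0]]
wrist_force: [-0.8, 0.5, 2.0]
gripper_width: 0.003
gripper_force: 1.1
```

Emit:
{"api": "step_arm", "payload": {"targets": "0 0 0.05 0;0 0 0 0;0 0 0 0"}}

```text
time_s: 24.68
tcp_pos: [0.5733, 0.0964, 0.0968]
ee_rot: [[-0.974, -0.226, 0.0], [-0.226, 0.974, -0.0], [-0.0, -0.0, -1.0]]
wrist_force: [-2.1, 0.3, 5.4]
gripper_width: -0.0
gripper_force: 2.7
```

Emit:
{"api": "step_arm", "payload": {"targets": "0 0 0.06 0;0 0 0.06 0;0 0 0 0;0 0 0 0"}}

```text
time_s: 25.02
tcp_pos: [0.5734, 0.0964, 0.0966]
ee_rot: [[-0.974, -0.226, 0.001], [-0.226, 0.974, -0.0], [-0.001, -0.0, -1.0]]
wrist_force: [-4.4, 0.3, 10.0]
gripper_width: 0.008
gripper_force: 4.9
```

Emit:
{"api": "step_arm", "payload": {"targets": "0.02 0 0.06 0;0.02 0 0.07 0;0 0 0 0;0 0 0 0"}}

```text
time_s: 25.35
tcp_pos: [0.5734, 0.0963, 0.0964]
ee_rot: [[-0.974, -0.226, 0.002], [-0.226, 0.974, -0.0], [-0.002, -0.001, -1.0]]
wrist_force: [-5.0, 0.9, 14.5]
gripper_width: 0.005
gripper_force: 7.1
```

Emit:
{"api": "step_arm", "payload": {"targets": "0 0 0.03 0;0 0 0 0;0 0 0 0;0 0 0 0;0 0 0 0;0 0 0 0;0 0 0 0;0 0 0 0;0 0 0 0;0 0 0 0;0 0 0 0"}}

```text
time_s: 26.27
tcp_pos: [0.5734, 0.0964, 0.0964]
ee_rot: [[-0.974, -0.226, 0.002], [-0.226, 0.974, -0.0], [-0.002, -0.001, -1.0]]
wrist_force: [-5.8, 0.6, 15.1]
gripper_width: 0.001
gripper_force: 7.6
```

Emit:
{"api": "step_arm", "payload": {"targets": "0 0 -0.3 0;0 0 -0.5 0;0 0 -2 0;0 0 -3 0;0 0 -3 0;0 0 -3 0;3 0 0 0;3.5 0 0 0;3.5 0 0 0;3.5 0 0 0;3.5 0 0 0;0 0 0 0"}}

```text
time_s: 27.27
tcp_pos: [0.4015, 0.056, 0.2107]
ee_rot: [[-0.974, -0.225, -0.003], [-0.225, 0.974, 0.0], [0.003, 0.001, -1.0]]
wrist_force: [-0.9, 0.4, 0.2]
gripper_width: 0.01
gripper_force: 0.0
```

Run:
```python
from cl import *
go(28,100,230);cl()
a=cams.capture("top")["frame"][110:228,170:345];b=cams.capture("side")["frame"][150:268,195:285]
i=np.hstack([cv2.resize(x,None,fx=3,fy=3,interpolation=cv2.INTER_CUBIC) for x in(a,b)])
cv2.imwrite("pics/h.png",i);print(i.shape)
```

```text
t 27.27 now [-148.4   99.1  227.4] F [-0.9  0.4  0.2] tool yaw rel chest 0.01 shift cm [-17.64   0.08  -0.31]
[([231.5, 211.8], [24, 38, 8, 17, 64])]
1.39 [208. 190.] 1.2 [213. 191.] 1 [218. 193.] 0.8 [223. 196.] 0.6 [227. 199.] 0.4 [230. 203.] 0.2 [232. 207.] 0 [232. 212.] 
(354, 795, 3)
```

View pics/h.png

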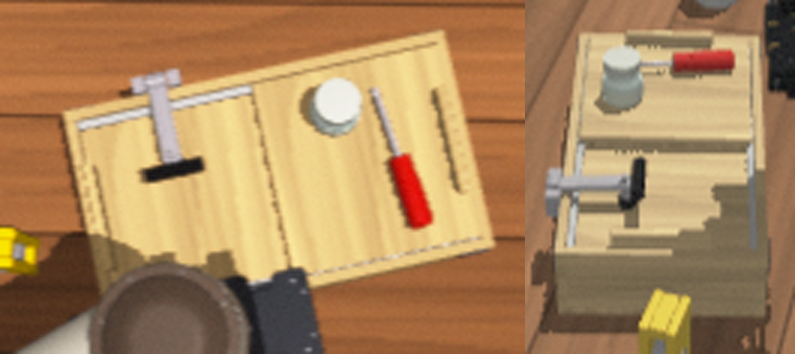

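The cover is home with its pull at the end wall, top crop (95,190). The clamp lies on the cover at (170,165), and the jar, screwdriver and upper cover are undisturbed. Handing in.

```bash
python3 -c "
from h import *
print(r.finish_job())"
```

```text
the job is handed in; nothing more can be done
None
```

The job is handed in at about 27 s: the block is lying flat in the bay, the cover fully home, and the clamp swung down and pressed at about 15 N for roughly a second; one touch on the bench peaked at 83 N at the wrist (limit 120 N).

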